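# Open the mixing vessel's fill port

### The arm

A 6-joint arm with a two-finger parallel gripper is mounted at the origin on the work surface. World frame = base frame: x ahead of the robot, y to its left, z up, the work surface at z = 0. Lengths are in mm, angles in rad, forces in N, time in s.
With the tool pointing down it reaches from about 400 to 825 mm from the base axis. Payload 7 kg.
Tool frame: the origin (TCP) lies at the very end of the fingers, on their centre line; the grasp point (between the pads) lies 19 mm behind it; z points along the fingers, y is the direction in which the jaws open and shut (so a half turn about z gives the same grasp; the last joint's range is limited). The gripper opens to 88 mm and grips with 3 to 60 N. Pads are 19 mm wide; open, the fingers measure 130 mm over their backs; the gripper's body (78 mm by 193 mm) begins 47 mm behind the grasp point.
Start: joints at [-0.928, 0.359, 0.012, 0, -1.224, -0.288], TCP at [234.469, -632.945, 226.561] pointing down, gripper open.
Joint ranges: [-3.07, 3.07], [-1.43, 2.12], [-1.02, 1.25], [-3.03, 1.67], [-3.05, -0], [-3.03, 3.03]. Speed limits (rad/s): [2.39, 2.39, 3.01, 3.14, 3.14, 3.14].

### API

Orientations are given as a unit quaternion [x, y, z, w].
In Python, from plant import bot gives the robot as it stands. Calls block until the motion is done:
- bot.move_ptp(position, orientation): joint-space move of the TCP to a pose.
- bot.line_to(position, velocity=150, ori=None): straight line of the TCP; ori=None keeps the orientation; velocity is the mean speed in mm/s.
- bot.move_joints(angles): joint-space move.
- bot.move_gripper(opening, force=None): finger opening in mm; force is the grip in N (None keeps the last); returns when the fingers have stopped.
- bot.pause(seconds).
- bot.solve_ik(position, orientation): joint angles nearest the present ones, or None.
- bot.read_state(): the state.
- bot.camera(name): name is "scene" or "top" or "wrist"; returns the picture (480x640x3 uint8, red, green, blue); there is no depth.
- bot.get_calibration(name): a dict with "fx", "fy", "cx", "cy" (pixels), "view" (4x4, takes a point from world to camera coordinates); the wrist camera has in their place "T_tool_cam" (4x4, takes a point from camera to tool coordinates, whose origin is the TCP and whose axes are the flange's). Camera axes: x right, y up, looking along -z (the intrinsics and any distortion apply to the point x, -y, -z); pixel columns grow to the right and rows downward; lengths in mm; the calibration is good to about 2 mm. A picture is of the moment at which its call begins: read the wrist's pose just before it. get_calibration takes no time and is no camera call.
A pose or a line that the arm cannot do raises bot.Unreachable and nothing moves.
- bot.close_job(): hands the job in, once; it reports no verdict.
The state is a dict: "t": time; "joint_pos": joint angles; "qvel": joint speeds; "tau": joint torques, N m; "tcp_pos": TCP position; "eef_rot": TCP orientation; "contact_force": force on the tool from outside, world axes, zero at the start; "moment": the same for the moment, N m; "width": finger opening in mm.
Only numpy, scipy, OpenCV 4.12 (cv2) and the standard library are available. Lean on these libraries where they do the work, as an engineer would, in place of code of your own. Each camera call takes 0.05 s, during which the arm holds its last target. There are 200 camera calls.

### The job

Unscrew the white cap of the broad, low steel mixing vessel: turn it anticlockwise (seen from above) by about 140 degrees, letting go and taking a fresh grip as often as needed, until its thread is free, and lift it straight out. Set it down gently in the empty steel tray, standing upright on its stem, and let go. Do not disturb the small pale sample bottle that stands nearby.

Things in the scene. Friction and masses are not known exactly. Their poses are not given: they have to be found in the camera images.
- cap_center (a point): Centre of the round ribbed head (50 mm across, 32 mm tall) of the white cap, 90 g, loose. Below the head a stem 26 mm across, 19 mm long with two lugs along x, 37 mm over: this point is 35 mm above the stem's foot. z up. Grip the head's side at any angle, 20 to 40 N. The cap keeps its height as it turns, turns freely, stays as left; it is free when its x is along the port's x, either way round.
- port (a point): Centre of the rim of the threaded steel neck (47 mm across, rising 25 mm, rim 115 mm above the bench) on the lid of the broad fixed vessel, 176 mm across. z up, x to the lid's centre, 20 mm away; other lid fittings are under 13 mm tall. The cap starts 132 to 142 degrees short of free, head on the rim; it frees some 15 degrees early and stops just past. Lift straight up over 25 mm to clear.
- tray_in (a point): Centre of the inner floor (4 mm above the bench) of the shallow open steel tray, fixed to the bench: outside 180 mm along x by 150 mm along y, 18 mm tall, walls 4 mm.
- sample_center (a point): Centre (50 mm up) of the small pale sample bottle with a white cap, loose, 44 mm in diameter and 100 mm tall, standing between the vessel and the tray, farther from the robot. Leave it alone.

How it is judged:
By the outcome, as a careful person would: the job done as asked, in the order asked, and still so for the second after the job is handed in, with the robot touching nothing.
It also fails if it takes over 42 s, if anything falls off the work surface, if the arm or the gripper's body presses on something with over 40 N, if the wrist force passes 120 N, or if a joint passes its speed limit or range.

## Working session

There is one attempt and no reset: what is moved stays moved. The work goes in short steps, each a Python script; the robot and the scene stay as the last script left them, time stands still between calls to the robot, and variables do not carry over. Pictures are saved under pics/ and viewed, about 8 in all and at most 12, crops included, and the job is handed in when it is done.

```bash
ls; mkdir -p pics
python3 - <<'E'
from plant import bot
import cv2,numpy as np
s=bot.read_state();print({k:np.round(v,3) for k,v in s.items()})
for n in ["scene","top"]:
    im=bot.camera(n);cv2.imwrite(f"pics/{n}0.png",im[:,:,::-1])
for n in ["scene","top","wrist"]:
    c=bot.get_calibration(n);print(n,{k:np.round(v,3).tolist() for k,v in c.items()})
E
```

```text
pics
{'t': np.float64(0.0), 'joint_pos': array([-0.928,  0.359,  0.011, -0.   , -1.224, -0.288]), 'qvel': array([-0.001,  0.001, -0.   ,  0.001,  0.001,  0.001]), 'tau': array([ 2.0000e-03, -5.8272e+01,  2.9307e+01,  6.9970e+00,  7.0000e-03,
       -0.0000e+00]), 'tcp_pos': array([ 234.301, -632.502,  225.621]), 'eef_rot': array([-0.176,  0.984,  0.001, -0.   ]), 'contact_force': array([-0.514, -0.454,  0.223]), 'moment': array([-0.054, -0.014,  0.01 ]), 'width': np.float64(87.706)}
scene {'fx': 517.881, 'fy': 517.881, 'cx': 323.293, 'cy': 235.65, 'view': [[0.478, 0.878, 0.01, -256.153], [-0.725, 0.388, 0.568, 367.34], [0.495, -0.279, 0.823, -1158.821], [0.0, 0.0, 0.0, 1.0]]}
top {'fx': 494.412, 'fy': 494.412, 'cx': 319.898, 'cy': 235.658, 'view': [[0.028, -1.0, -0.01, -30.797], [0.998, 0.028, 0.065, -583.278], [-0.065, -0.012, 0.998, -793.59], [0.0, 0.0, 0.0, 1.0]]}
wrist {'fx': 374.721, 'fy': 374.721, 'cx': 307.571, 'cy': 236.208, 'T_tool_cam': [[0.0, 0.966, 0.259, 69.471], [1.0, 0.0, -0.0, 0.322], [-0.0, 0.259, -0.966, -159.494], [0.0, 0.0, 0.0, 1.0]]}
```

View pics/top0.png

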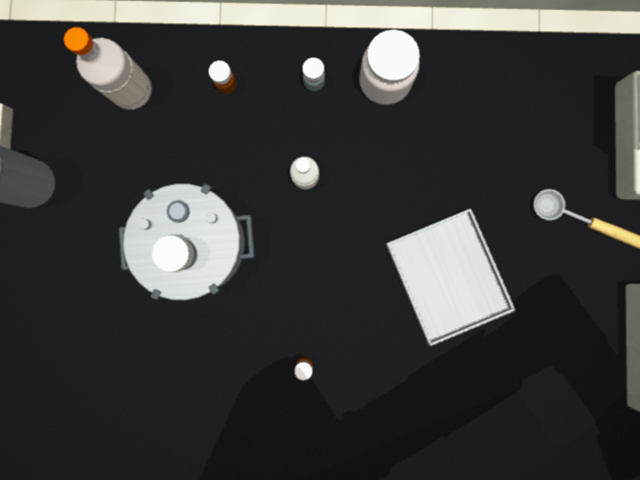

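View pics/scene0.png

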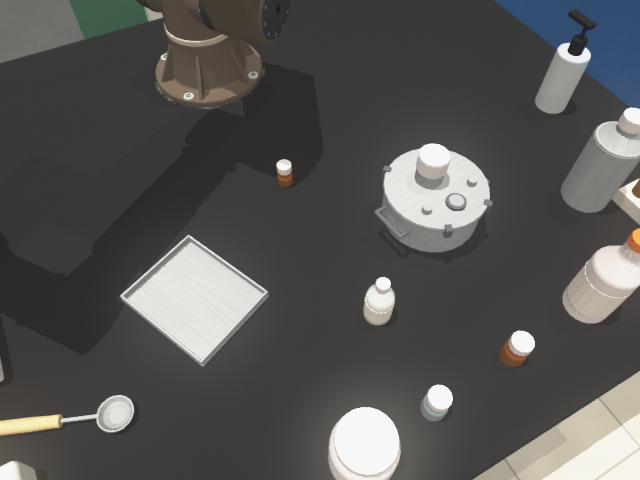

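The top view shows the cap top at about (172,253) and the lid centre near (182,241). The tray corners are at (388,243), (471,210), (514,309) and (431,345). The sample bottle is at (305,172), and a small amber bottle at (303,370). The scene view agrees.

```bash
cat > h.py <<'E'
import numpy as np, cv2
from plant import bot
from scipy.spatial.transform import Rotation as R
def ray(name,uv,z,pose=None):
    c=bot.get_calibration(name)
    if name=="wrist":
        p,q=pose; T=np.eye(4);T[:3,:3]=R.from_quat(q).as_matrix();T[:3,3]=p
        M=T@np.array(c["T_tool_cam"])
    else: M=np.linalg.inv(np.array(c["view"]))
    d=M[:3,:3]@np.array([(uv[0]-c["cx"])/c["fx"],-(uv[1]-c["cy"])/c["fy"],-1])
    o=M[:3,3]; return o+d*(z-o[2])/d[2]
def down(yaw): # yaw = world angle of tool x
    return (R.from_euler('z',yaw)*R.from_euler('x',np.pi)).as_quat()
E
python3 - <<'E'
from h import *
np.set_printoptions(precision=1,suppress=True)
cap=ray("top",(172,253),147);print("cap",cap, ray("scene",(433,156),147))
print("lid",ray("top",(182,241),90), "sample",ray("top",(303,164),100),"amber",ray("top",(303,371),55))
t=np.array([ray("top",u,18) for u in [(388,243),(471,210),(514,309),(431,345)]]);print(t,t.mean(0))
print(ray("scene",(195,299),4))
q0=bot.read_state();print("yaw0",np.degrees(R.from_quat(q0["eef_rot"]).as_matrix()[:2,0]@[1,0]))
c=cap
for y in range(-180,181,20):
    a=[bot.solve_ik([c[0],c[1],z],down(np.radians(y))) for z in (115,300)]
    print(y,[None if j is None else np.round(j,2) for j in a])
E
```

```text
cap [545.9 187.9 147. ] [548.9 188.7 147. ]
lid [565.6 191.4  90. ] sample [685.1  12.7 100. ] amber [371.7   5.2  55. ]
[[ 575.  -126.5   18. ]
 [ 633.1 -261.8   18. ]
 [ 473.4 -332.7   18. ]
 [ 411.7 -199.2   18. ]] [ 523.3 -230.    18. ]
[ 526.7 -229.4    4. ]
yaw0 -53.73073822189612
-180 [array([ 0.7,  0.3, -0.3, -0. , -0.9, -2.2]), array([ 0.7,  0.2, -0.1, -0. , -1.3, -2.2])]
-160 [array([ 0.7,  0.3, -0.3, -0. , -0.9, -1.9]), array([ 0.7,  0.2, -0.1, -0. , -1.3, -1.9])]
-140 [array([ 0.7,  0.3, -0.3, -0. , -0.9, -1.5]), array([ 0.7,  0.2, -0.1, -0. , -1.3, -1.5])]
-120 [array([ 0.7,  0.3, -0.3,  0. , -0.9, -1.2]), array([ 0.7,  0.2, -0.1,  0. , -1.3, -1.2])]
-100 [array([ 0.7,  0.3, -0.3,  0. , -0.9, -0.8]), array([ 0.7,  0.2, -0.1,  0. , -1.3, -0.8])]
-80 [array([ 0.7,  0.3, -0.3,  0. , -0.9, -0.5]), array([ 0.7,  0.2, -0.1,  0. , -1.3, -0.5])]
-60 [array([ 0.7,  0.3, -0.3,  0. , -0.9, -0.1]), array([ 0.7,  0.2, -0.1,  0. , -1.3, -0.1])]
-40 [array([ 0.7,  0.3, -0.3,  0. , -0.9,  0.2]), array([ 0.7,  0.2, -0.1,  0. , -1.3,  0.2])]
-20 [array([ 0.7,  0.3, -0.3,  0. , -0.9,  0.6]
[... 291 characters left out ...]
 0.7,  0.2, -0.1,  0. , -1.3,  1.6])]
60 [array([ 0.7,  0.3, -0.3,  0. , -0.9,  1.9]), array([ 0.7,  0.2, -0.1,  0. , -1.3,  1.9])]
80 [array([ 0.7,  0.3, -0.3,  0. , -0.9,  2.3]), array([ 0.7,  0.2, -0.1,  0. , -1.3,  2.3])]
100 [array([ 0.7,  0.3, -0.3,  0. , -0.9,  2.6]), array([ 0.7,  0.2, -0.1,  0. , -1.3,  2.6])]
120 [array([ 0.7,  0.3, -0.3,  0. , -0.9,  3. ]), array([ 0.7,  0.2, -0.1,  0. , -1.3,  3. ])]
140 [array([ 0.7,  0.3, -0.3,  0. , -0.9, -2.9]), array([ 0.7,  0.2, -0.1,  0. , -1.3, -2.9])]
160 [array([ 0.7,  0.3, -0.3, -0. , -0.9, -2.6]), array([ 0.7,  0.2, -0.1, -0. , -1.3, -2.6])]
180 [array([ 0.7,  0.3, -0.3, -0. , -0.9, -2.2]), array([ 0.7,  0.2, -0.1, -0. , -1.3, -2.2])]
```

Run:
```python
from h import *
np.set_printoptions(precision=2,suppress=True)
bot.move_ptp([547.5,188.3,230],down(np.radians(-130)))
s=bot.read_state();im=bot.camera("wrist");cv2.imwrite("pics/w1.png",im[:,:,::-1])
np.save("w1.npy",np.r_[s["tcp_pos"],s["eef_rot"]])
print(s["t"],s["tcp_pos"],s["joint_pos"],s["contact_force"],s["moment"])
```

```text
3.1833 [547.7  187.69 229.97] [ 0.67  0.2  -0.2   0.   -1.17 -1.37] [-0.06 -0.79  0.77] [-0.03  0.01 -0.02]
```

View pics/w1.png

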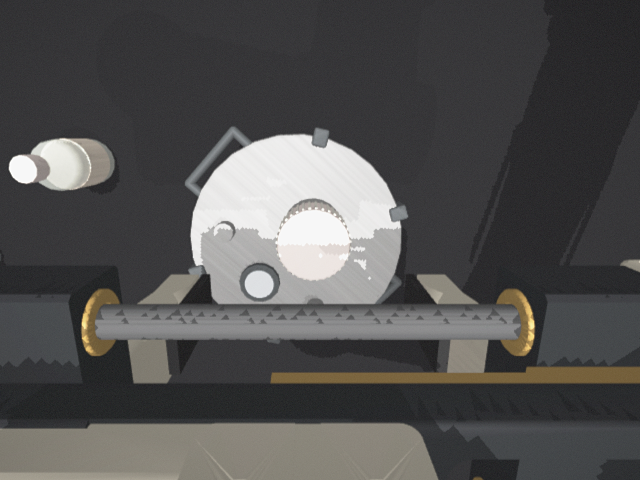

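The wrist view shows the cap top centred at about (314,243), radius about 37. The lid circle is at about (296,239).

Run:
```python
from h import *
np.set_printoptions(precision=2,suppress=True)
p=np.load("w1.npy");P=(p[:3],p[3:])
for uv,z in [((314,243),147),((277,243),147),((351,243),147),((314,206),147),((314,280),147),((296,239),90),((191,239),90),((402,239),90),((296,134),90)]: print(uv,ray("wrist",uv,z,P))
```

```text
(314, 243) [544.34 191.04 147.  ]
(277, 243) [563.41 175.01 147.  ]
(351, 243) [525.28 207.06 147.  ]
(314, 206) [528.19 171.64 147.  ]
(314, 280) [561.38 211.49 147.  ]
(296, 239) [563.32 191.98  90.  ]
(191, 239) [629.96 135.97  90.  ]
(402, 239) [496.05 248.51  90.  ]
(296, 134) [508.77 128.12  90.  ]
```

Run:
```python
from h import *
np.set_printoptions(precision=2,suppress=True)
def S(m):
    s=bot.read_state();print(m,round(s["t"],2),s["tcp_pos"],"F",s["contact_force"],"M",s["moment"],"w",s["width"],"j6",s["joint_pos"][5]);return s
q=down(np.radians(-130))
bot.line_to([545.3,190,150],150,q);bot.line_to([545.3,190,114],60);S("down")
bot.move_gripper(60,30);S("60");bot.move_gripper(0,30);s=S("grip")
```

```text
down 4.67 [545.47 190.06 114.04] F [ 0.15 -0.14  0.18] M [ 0.08  0.01 -0.05] w 87.64785272011741 j6 -1.37197833384285
60 5.37 [545.32 189.99 114.  ] F [ 0.26 -0.55 -0.21] M [ 0.02 -0.02  0.02] w 60.45363888160975 j6 -1.3719739182971125
grip 5.72 [545.29 189.99 113.99] F [-0.5   0.48 -0.24] M [ 0.07  0.08 -0.02] w 49.77162152345553 j6 -1.3719936204991643
```

Run:
```python
from h import *
np.set_printoptions(precision=2,suppress=True)
def S(m):
    s=bot.read_state();print(m,round(s["t"],2),s["tcp_pos"],"F",s["contact_force"],"M",s["moment"],"w",s["width"],"j6",s["joint_pos"][5]);return s
q0=np.array(bot.solve_ik([545.3,190,114],down(np.radians(-130))))
for a in (30,70,110,124,132):
    q=q0.copy();q[5]+=np.radians(a);bot.move_joints(q);s=S(a)
    f=np.abs(s["contact_force"]).max()
    if f>35: print("stop");break
im=bot.camera("wrist");cv2.imwrite("pics/w2.png",im[:,:,::-1])
```

```text
30 6.28 [545.3  190.   114.01] F [-0.03  0.88  0.91] M [ 0.01  0.05 -0.01] w 49.199379829751265 j6 -0.8515746340592183
70 6.99 [545.54 190.13 114.06] F [ 1.44  0.64 -1.03] M [ 0.01 -0.44  0.02] w 49.37875663974496 j6 -0.15397522241799091
110 7.7 [546.07 190.34 114.39] F [ 4.58  0.04 -1.39] M [ 0.16 -1.62 -0.04] w 49.39946030187011 j6 0.5440691657360106
124 8.04 [546.16 190.53 114.43] F [ 4.77  1.18 -0.4 ] M [ 0.35 -1.76 -0.01] w 49.30085921949876 j6 0.7898916810705691
132 8.3 [546.41 190.8  114.5 ] F [ 6.05  1.56 -0.47] M [ 0.52 -2.05 -0.01] w 49.696867953367914 j6 0.9299226656135886
```

View pics/w2.png

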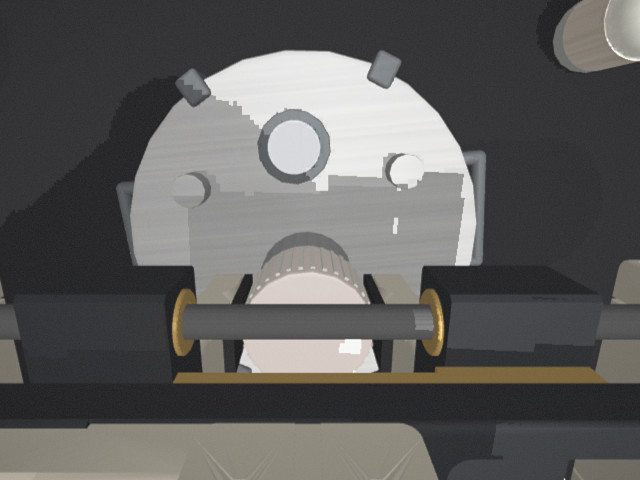

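Run:
```python
from h import *
np.set_printoptions(precision=2,suppress=True)
def S(m):
    s=bot.read_state();print(m,round(s["t"],2),s["tcp_pos"],"F",s["contact_force"],"M",s["moment"],"w",s["width"],"j6",s["joint_pos"][5]);return s
q=down(np.radians(2))
p=[546.9,191.3]
bot.line_to(p+[114.2],20,q);S("relieved")
for z in (116,118,122,128):
    bot.line_to(p+[z],25);s=S(z)
    if abs(s["contact_force"][2])>12: print("stop");break
```

```text
relieved 8.6 [546.73 191.31 114.13] F [1.84 0.33 0.81] M [ 0.24 -0.61 -0.05] w 49.46056733522946 j6 0.9305100275787165
116 8.85 [546.73 191.2  115.95] F [ 2.49  1.72 -0.39] M [ 0.12 -0.7  -0.02] w 49.473356873994334 j6 0.931523499368363
118 9.1 [546.75 191.19 118.09] F [ 1.84 -0.06 -0.61] M [-0.02 -0.58 -0.03] w 49.51276082382685 j6 0.9317561947836507
122 9.41 [546.83 191.24 122.27] F [ 0.56 -0.58 -0.99] M [-0.07 -0.28  0.  ] w 49.71918958977655 j6 0.9318190053818063
128 9.8 [546.81 191.28 128.2 ] F [ 1.67 -0.17 -1.02] M [-0.02 -0.16  0.01] w 49.51570003726482 j6 0.9318210236771928
```

Run:
```python
from h import *
np.set_printoptions(precision=2,suppress=True)
def S(m):
    s=bot.read_state();print(m,round(s["t"],2),s["tcp_pos"],"F",s["contact_force"],"M",s["moment"],"w",s["width"],"j",s["joint_pos"]);return s
bot.line_to([546.9,191.3,215],100)
q=down(np.radians(-66))
print(bot.solve_ik([525,-230,150],q))
bot.line_to([525,-230,215],130,q);S("above")
im=bot.camera("scene");cv2.imwrite("pics/s2.png",im[:,:,::-1])
```

```text
[-0.07  0.25 -0.32  0.   -0.99  0.49]
above 14.21 [ 525.07 -229.78  215.04] F [ 0.21 -0.34 -0.67] M [0.02 0.15 0.04] w 49.01255146337464 j [-0.07  0.2  -0.23  0.   -1.14  0.49]
```

View pics/s2.png

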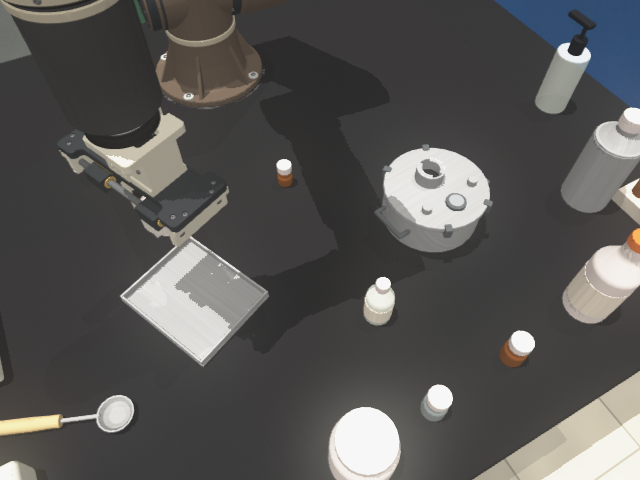

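The port at (431,168) is open, the sample bottle is untouched at (379,303), and the gripper hides the cap. The width of 49 mm shows it is still held, so I'll place it now.

Run:
```python
from h import *
np.set_printoptions(precision=2,suppress=True)
def S(m):
    s=bot.read_state();print(m,round(s["t"],2),s["tcp_pos"],"F",s["contact_force"],"M",s["moment"],"w",s["width"]);return s
p=[525,-230]
bot.line_to(p+[60],120);bot.line_to(p+[26],40);bot.pause(.15);s=S("26");f0=s["contact_force"][2]
z=26
while z>18.5:
    z-=.7;bot.line_to(p+[z],10);s=S(round(z,1))
    if s["contact_force"][2]-f0>3: break
im=bot.camera("scene");cv2.imwrite("pics/s3.png",im[100:400,20:420,::-1].repeat(2,0).repeat(2,1))
```

```text
26 16.85 [ 525.22 -230.     26.3 ] F [ 0.67 -0.4  -1.5 ] M [0.   0.14 0.06] w 49.284993687741
25.3 17.1 [ 525.02 -229.99   25.37] F [ 0.32  0.59 -1.06] M [-0.01  0.06 -0.02] w 49.63271857307413
24.6 17.35 [ 524.93 -229.99   24.53] F [ 0.62  1.07 -0.96] M [-0.    0.09  0.01] w 49.302005843118394
23.9 17.6 [ 524.97 -230.     23.85] F [ 0.83  0.12 -2.21] M [-0.07  0.13 -0.01] w 49.995584794731364
23.2 17.85 [ 524.98 -229.98   23.14] F [-0.11  0.19 -0.57] M [-0.03  0.16 -0.03] w 49.63562994726225
22.5 18.1 [ 524.97 -229.99   22.47] F [-0.93  0.14 -0.99] M [0.01 0.14 0.01] w 49.68996210225922
21.8 18.35 [ 525.1  -230.01   21.93] F [-0.44 -0.03  1.26] M [ 0.06  0.31 -0.01] w 49.46194114295167
21.1 18.6 [ 525.17 -230.07   21.94] F [-2.81  1.85  9.14] M [ 0.59  1.13 -0.05] w 49.953701366695164
```

View pics/s3.png

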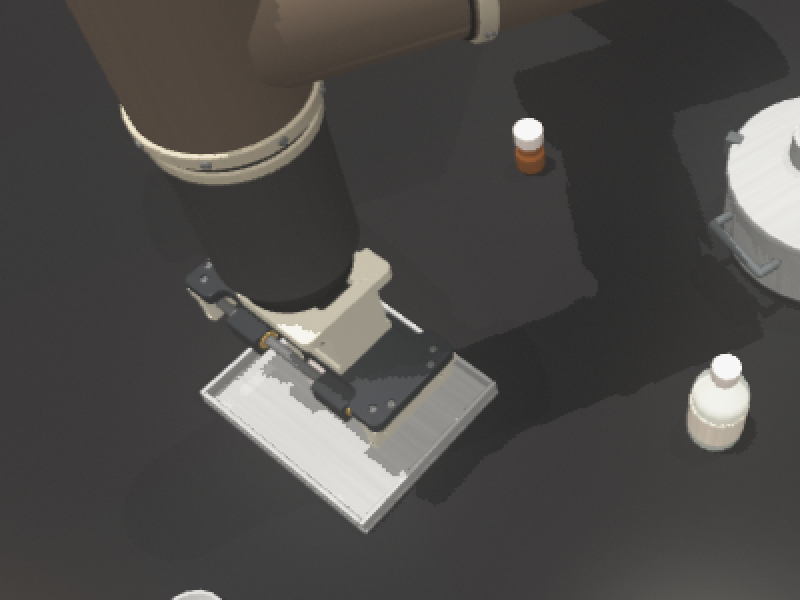

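Contact came at TCP z ≈ 21.9, within 0.3 mm of the expected 22.2. I'll ease off to 21.8, open gently and rise.

Run:
```python
from h import *
np.set_printoptions(precision=2,suppress=True)
def S(m):
    s=bot.read_state();print(m,round(s["t"],2),s["tcp_pos"],"F",s["contact_force"],"w",s["width"]);return s
p=[525,-230]
bot.line_to(p+[21.9],10);S("eased")
bot.move_gripper(54);S("54");bot.move_gripper(86);bot.pause(.2);S("open")
bot.line_to(p+[90],60);bot.line_to(p+[230],150);S("up")
bot.move_ptp([450,-60,300],down(np.radians(-66)));S("away")
im=[bot.camera("top")[170:370,360:540],bot.camera("scene")[200:400,90:270]]
im=np.hstack(im);cv2.imwrite("pics/end.png",im[:,:,::-1].repeat(2,0).repeat(2,1))
```

```text
eased 18.9 [ 525.07 -230.     21.96] F [-1.18  0.38  3.41] w 49.26484845720076
54 19.26 [ 524.94 -230.03   21.75] F [-0.1   0.85  0.01] w 53.84834107768058
open 20.21 [ 524.99 -229.98   21.9 ] F [ 0.21 -0.11 -0.7 ] w 85.94156437931518
up 22.57 [ 524.44 -229.79  228.94] F [-0.13 -0.52 -1.3 ] w 85.85461185538882
away 23.38 [450.03 -59.95 299.56] F [0.66 0.4  0.2 ] w 86.17401953691366
```

View pics/end.png

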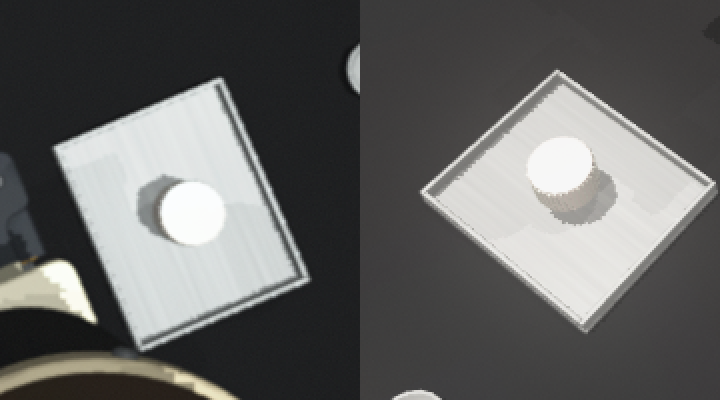

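The cap stands upright near the middle of the tray in both views, at (191,213) in the top crop and (561,165) in the scene crop. The arm is clear.

```bash
python3 -c "
from plant import bot
bot.close_job();print(bot.read_state()['t'])"
```

```text
the job is handed in; nothing more can be done
the job is handed in; nothing more can be done
```

The cap is unscrewed and standing upright in the tray, released. The job was handed in just after 23.4 s, within the 42 s limit.

- **Unscrewing:** I gripped the cap head at 30 N and turned it 132° anticlockwise in a single grip. Side forces stayed under about 7 N. I shifted the grip about 1.5 mm to relieve them, then lifted the cap straight out; the lift force was about 1 N, roughly the cap's weight.
- **Placing:** I lowered the cap into the tray until the floor pushed back by about 9 N, with the height within 0.3 mm of what I expected. I eased off to about 3 N before letting go.
- **Last checks:** The top and scene pictures after release show the cap upright near the middle of the tray, with the gripper open and clear of it. The sample bottle was unmoved in the scene pictures up to the placing. The last crops did not show it, so I did not check it again after that, though the arm moved away on the robot's side of it.
- **Disagreements:** No check failed. My first estimate of the cap's centre was about 2 mm off, which the contact forces showed while turning, and I corrected it.

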